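# Stand up the ear defenders and hang them on the bench rail

### The arm

A 6-joint arm with a two-finger parallel gripper is mounted at the origin on a cart in front of the work surface, level with it; the furniture and walls round the work are solid. World frame = base frame: x ahead of the robot, y to its left, z up, the work surface at z = 0. Lengths are in m, angles in rad, forces in N, time in s.
With the tool pointing down it reaches from about 0.225 to 0.875 m from the base axis. Payload 3.4 kg.
Tool frame: the origin (TCP) lies between the finger pads; the fingertips stand 14 mm ahead of it and the grasp point (between the pads) lies 5 mm behind it; z points along the fingers, y is the direction in which the jaws open and shut (so a half turn about z gives the same grasp; the last joint's range is limited). The gripper opens to 85 mm and grips with 20 to 120 N. Pads are 22 mm wide; open, the fingers measure 114 mm over their backs; the gripper's body (76 mm by 85 mm) begins 54 mm behind the grasp point. The pads swing forward as they close: fully open they stand 13 mm farther back than shut.
Start: joints at [1.163, 0.276, 1.505, -0, 1.361, -0.121], TCP at [0.163, 0.552, 0.245] pointing down, gripper open.
Joint ranges: [-2.89, 2.89], [-0.75, 2.08], [0.22, 2.7], [-1.18, 4.32], [0.11, 2.71], [-2.7, 2.7]. Speed limits (rad/s): [2.57, 2.57, 3.14, 3.14, 3.14, 3.14].

### API

Orientations are given as a unit quaternion [w, x, y, z].
In Python, from rig import manip, get_image, job gives the robot as it stands. The module is installed in compiled form; this text tells all that it offers.
- The arm moves only by the tool step_arm, never from a script. Its argument "moves" is one flat list of numbers, 5 for each row, row after row: the shift along the tool's x, y, z as a fraction of full scale, then the turn about the tool's z as a fraction of full scale, then the gripper's target within -1 to 1 (shut at 1, half-way at 0, fully open at -1). In form: [dx, dy, dz, twist, hand, dx, dy, dz, twist, hand, ...]. A call has 1 to 5 rows; each row is the pose to reach, as a shift and turn from the pose commanded when the call began, along the tool's axes at that moment, turning the shorter way round; what a row does not reach only later rows make up. Full scale, the value 1, is 500 mm for a shift and pi rad for a turn. A row lasts 1/10 s, in which the tool goes at most 50 mm and 8.59 degrees, less where a joint would pass 70% of its speed; a pose out of reach is approached as far as the arm can. A call with a number of a shift or a turn outside -1 to 1 is refused whole. A call with a gripper value outside its range is refused whole. The fingers move at their own pace and stop on an object; "force" is the grip in N (left out, the last holds). Time passes only in rows, so rows that repeat a pose let the fingers close. It gives the time, the measured TCP pose, the force and the opening at its end, in the units of the state.
- manip.get_state(): the state, without advancing time (a new reading comes with each control period).
- get_image(name): name is "scene" or "top" or "wrist"; returns a dict with "frame" (480x640x3 uint8, blue, green, red), "fx", "fy", "cx", "cy" (pixels), "rvec" (rotation vector, rad) and "tvec" (3), from world to camera coordinates, as OpenCV has them; the wrist camera has in their place "T_tool_cam" (4x4, takes a point from camera to tool coordinates, whose origin is the TCP and whose axes are the flange's). Camera axes: x right, y down, z forward; pixel columns grow to the right and rows downward; lengths in m; the calibration is good to about 2 mm. A picture is of the moment at which its call begins: read the wrist's pose just before it. There is no depth.
- job.sign_off(): hands the job in, once; it reports no verdict.
The state is a dict: "clock": time; "qpos": joint angles; "qd": joint speeds; "effort": joint torques, N m; "position": TCP position; "ee_rot": TCP orientation; "contact_force": force on the tool from outside, world axes, zero at the start; "moment": the same for the moment, N m; "width": finger opening in m.
Only numpy, scipy, OpenCV 4.12 (cv2) and the standard library are available. Lean on these libraries where they do the work, as an engineer would, in place of code of your own. Each camera call takes 0.05 s, during which the arm holds its last target. There are 200 camera calls.

### The job

Hang the ear defenders on the rail: first stand them upright on their two cups on the bench and let go, then take them again by the pad at the top of the headband and hang them over the steel bar near its middle, square across it, one cup on each side, so that they hang level by the pad alone. Set them down and hang them gently without dropping them, and leave the other things on the bench where they are.

Things in the scene. Friction and masses are not known exactly. Their poses are not given: they have to be found in the camera images.
- defenders_mid (a point): Centre of the ear defenders: one rigid piece, 148 (x) x 64 (y) x 140 (z) mm, about 0.26 kg, two grey cups joined by a headband arch of twin steel wires with a black pad on top. x runs from cup to cup, z from the cups' flat feet to the pad (up when standing), y square to the arch. Starts lying, y upright, arch flat. The feet lie 70 mm below this point along -z, the top 70 mm above.
- cup_a (a point): Centre of one cup (x = +57, z = -30 mm from defenders_mid), same axes. Each cup is a grey block with a black cushion inside, rounded edges and parallel flat faces: 34 (x) x 64 (y) x 80 (z) mm. 80 mm are free between the two cups. When lying, the cup's 64 mm width is upright.
- cup_b (a point): Centre of the other cup, the same (x = -57, z = -30 mm from defenders_mid), same axes.
- defenders_crown (a point): Centre of the black pad at the top of the headband, a rounded block 50 (x) x 26 (y) x 18 (z) mm; same axes. It lies 61 mm from defenders_mid along z; the pad's underside, which goes on the bar, is 9 mm below this point. Beneath it the arch is open down to the feet. The wires leave the pad's ends at y = +-9 mm and slope down to the cups.
- rail_mid (a point): Hanging rail, fixed: a round steel bar 18 mm thick on two steel posts on a wooden board (270 x 110 x 16 mm). This point is on the bar's top line at the middle, 165 mm above the bench; y runs along the bar, z is up. Posts at y = +-115 mm, their collars 3.5 mm higher than the bar; bar free from -105 to +105 mm. Between it and the robot stands a fixed block with three tall tool handles.
- mallet: Loose bystander: round wooden mallet lying on its side, 215 mm long, 66 mm across the head; leave it alone. Origin at its underside.
- oil_can: Loose bystander: small blue oil can with long thin spout, 186 mm high; leave it alone. Origin at its underside.
- former_i: Loose bystander: turned wooden cup-shaped former, 70 mm across, 85 mm high; leave it alone. Origin at its underside.
- batten: Loose bystander: dark hardwood batten 260 x 32 x 26 mm lying flat; leave it alone. Origin at its underside.
- bradawl: Loose bystander: bradawl with turned wooden handle, 151 mm long, lying; leave it alone. Origin at its underside.
Mind the look-alikes: they are no part of the job. Of the things that look like the part that bears defenders_mid, the larger one is meant.

How it is judged:
By the outcome, as a careful person would: the job done as asked, in the order asked, and still so for the second after the job is handed in, with the robot touching nothing.
It also fails if it takes over 72 s, if anything falls off the work surface, if the arm or the gripper's body presses on something with over 40 N, if the wrist force passes 120 N, or if a joint passes its speed limit or range.

## Working session

There is one attempt and no reset: what is moved stays moved. The work goes in short steps, Python scripts to look and compute and a tool call to move; the robot and the scene stay as the last step left them, time stands still between calls to the robot, and variables do not carry over. Pictures are saved under pics/ and viewed, about 8 in all and at most 12, crops included, and the job is handed in when it is done.

Besides the shell and the picture viewer there is one more tool, called after "Call:" in YAML: its name, and indented under it one key for each argument. step_arm: Moves the arm, as the interface text tells. Its arguments: {"type":"object","properties":{"moves":{"type":"array","items":{"type":"number","minimum":-1,"maximum":1}},"force":{"type":"number"}},"required":["moves"]}

```bash
mkdir -p pics; ls; python3 - <<'E'
from rig import manip,get_image,job
import cv2,numpy as np,pickle
s=manip.get_state();print(s)
for n in("scene","top"):
    d=get_image(n);cv2.imwrite(f"pics/{n}0.png",d["frame"]);pickle.dump(d,open(f"{n}.pkl","wb"));print(n,{k:v for k,v in d.items() if k!="frame"})
E
```

```text
pics
{'clock': 0.0, 'qpos': array([ 1.16299624e+00,  2.76605646e-01,  1.50613154e+00, -1.54218794e-05,
        1.36068134e+00, -1.21007504e-01]), 'qd': array([ 4.97041469e-04, -5.69630722e-04,  2.94683114e-05, -9.74332846e-04,
       -2.20561711e-04, -6.27723494e-05]), 'effort': array([ 5.28967503e-04, -4.16783845e+01, -2.45805538e+01,  9.25563609e-05,
        1.12081561e-02,  1.15265672e-05]), 'position': array([0.16247092, 0.55105236, 0.24443424]), 'ee_rot': array([-2.31303873e-04,  1.42903706e-01,  9.89736176e-01, -8.83182996e-04]), 'contact_force': array([ 0.41172995, -0.35209297, -0.52728951]), 'moment': array([ 0.01712879, -0.04255471, -0.01924215]), 'width': 0.08539071687149033}
scene {'fx': 437.54067673128725, 'fy': 437.54067673128725, 'cx': 319.65562952197723, 'cy': 243.3027781838963, 'rvec': array([ 2.0349733 , -0.88742937,  0.43589108]), 'tvec': array([-0.43208198,  0.34243625,  0.85769346])}
top {'fx': 625.1556002298902, 'fy': 625.1556002298902, 'cx': 308.64236029908744, 'cy': 244.19809650479996, 'rvec': array([ 2.15347822, -2.13151584,  0.1837865 ]), 'tvec': array([-0.04969161,  0.58638922,  1.3636721 ])}
```

View pics/scene0.png

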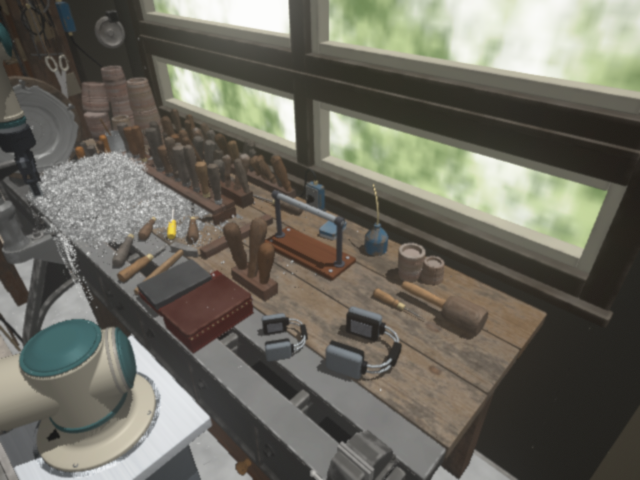

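View pics/top0.png

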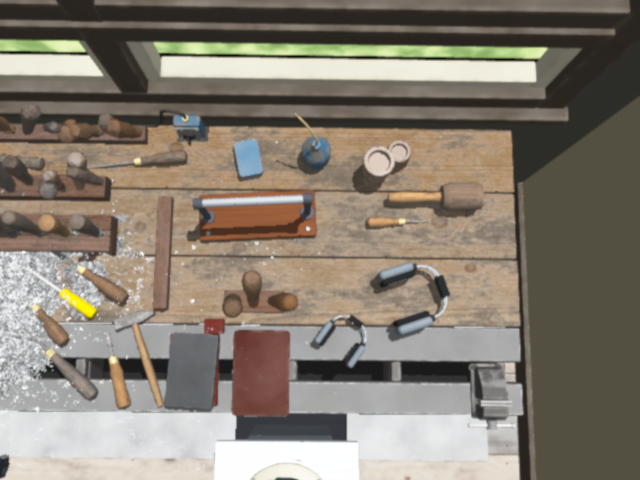

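The top view shows two pairs of ear defenders: a small one at about (343,338) and a larger one at about (415,298), with cups at (398,274) and (413,324) and the crown at (443,288). The larger one fits the task. The rail bar runs from (205,203) to (308,199). I'll locate both and confirm in an enlarged crop.

```bash
cat >h.py <<'E'
import numpy as np,cv2,pickle
from scipy.spatial.transform import Rotation as R
def cast(d,px,z):
    K=np.array([[d["fx"],0,d["cx"]],[0,d["fy"],d["cy"]],[0,0,1]])
    px=np.atleast_2d(px).astype(float)
    r=np.c_[px,np.ones(len(px))]@np.linalg.inv(K).T
    if "rvec" in d:
        Rm=cv2.Rodrigues(np.array(d["rvec"]))[0]; o=-Rm.T@d["tvec"]; w=r@Rm
    else:
        T=d["Tw"]; o=T[:3,3]; w=r@T[:3,:3].T
    return o+w*((z-o[2])/w[:,2])[:,None]
def proj(d,P):
    K=np.array([[d["fx"],0,d["cx"]],[0,d["fy"],d["cy"]],[0,0,1]])
    P=np.atleast_2d(P)
    if "rvec" in d: c=P@cv2.Rodrigues(np.array(d["rvec"]))[0].T+d["tvec"]
    else: c=(P-d["Tw"][:3,3])@d["Tw"][:3,:3]
    u=c@K.T; return u[:,:2]/u[:,2:]
def shot(n):
    from rig import manip,get_image
    s=manip.get_state(); d=get_image(n)
    if n=="wrist":
        q=s["ee_rot"];T=np.eye(4);T[:3,:3]=R.from_quat([q[1],q[2],q[3],q[0]]).as_matrix();T[:3,3]=s["position"]
        d["Tw"]=T@np.array(d["T_tool_cam"])
    return s,d
def totool(s,dw):
    q=s["ee_rot"];return R.from_quat([q[1],q[2],q[3],q[0]]).inv().apply(dw)
E
python3 - <<'E'
from h import *
d=pickle.load(open("top.pkl","rb"))
print("cups@64",cast(d,[[398,274],[413,324]],.06).round(3).tolist())
print("crown",cast(d,[443,288],.04).round(3),"small",cast(d,[[325,333],[355,355],[350,322]],.03).round(3).tolist())
print("bar ends",cast(d,[[205,203],[308,199]],.165).round(3).tolist())
print("handles",cast(d,[[252,275],[232,300],[288,300]],.12).round(3).tolist())
f=d["frame"]
a=cv2.resize(f[240:350,360:480],None,fx=3.3,fy=3.3,interpolation=2)
e=pickle.load(open("scene.pkl","rb"))["frame"]
b=cv2.resize(e[300:385,315:415],None,fx=4,fy=4,interpolation=2)
H=max(a.shape[0],b.shape[0]);p=lambda m:cv2.copyMakeBorder(m,0,H-m.shape[0],0,0,0)
cv2.imwrite("pics/crop1.png",np.hstack([p(a),p(b)]))
from rig import get_image
w=get_image("wrist");print(w["T_tool_cam"],w["fx"],w["cx"],w["cy"])
E
```

```text
cups@64 [[0.52, -0.243, 0.06], [0.41, -0.274, 0.06]]
crown [[ 0.492 -0.347  0.04 ]] small [[0.389, -0.082, 0.03], [0.341, -0.149, 0.03], [0.414, -0.138, 0.03]]
bar ends [[0.652, 0.174, 0.165], [0.664, -0.04, 0.165]]
handles [[0.508, 0.077, 0.12], [0.454, 0.117, 0.12], [0.455, -0.001, 0.12]]
[[ 1.53696956e-04 -9.53293137e-01 -3.02046638e-01  7.60011035e-02]
 [ 9.99999947e-01  6.02415009e-05  3.18722760e-04  4.01176740e-04]
 [-2.85640477e-04 -3.02046671e-01  9.53293096e-01 -1.29723109e-01]
 [ 0.00000000e+00  0.00000000e+00  0.00000000e+00  1.00000000e+00]] 424.5299833117216 314.06457055915877 247.5177453314158
```

View pics/crop1.png

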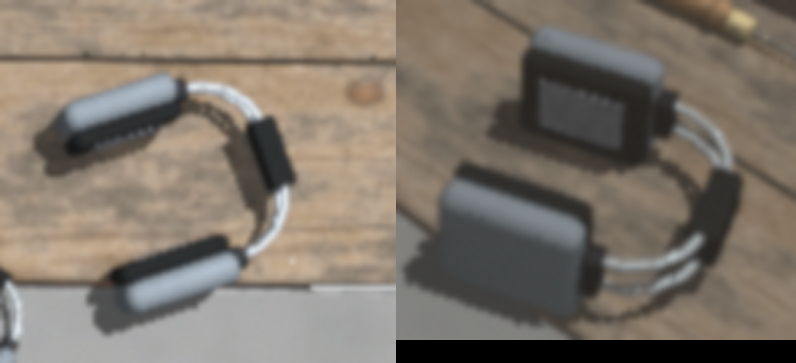

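The crop confirms the larger set. It lies with its cups' feet toward +y and its arch toward -y, and the wires run from black collars on the cups to the pad. I'm moving above the crown.

Call:
step_arm:
  moves: [-0.285,-0.384,0,0,-1,-0.285,-0.384,0,0,-1,-0.285,-0.384,0,0,-1,-0.285,-0.384,0,0,-1,-0.285,-0.384,0,0,-1]
  force: 20

```text
clock: 0.65
position: [0.245, 0.3244, 0.245]
ee_rot: [0.0, 0.143, 0.99, -0.001]
contact_force: [2.1, -0.4, 0.3]
width: 0.0855
```

Call:
step_arm:
  moves: [-0.285,-0.384,0,0,-1,-0.285,-0.384,0,0,-1,-0.285,-0.384,0,0,-1,-0.285,-0.384,0,0,-1,-0.285,-0.384,0,0,-1]

```text
clock: 1.15
position: [0.3275, 0.1002, 0.2454]
ee_rot: [0.0, 0.143, 0.99, -0.0]
contact_force: [0.8, 1.0, -0.8]
width: 0.0858
```

Call:
step_arm:
  moves: [-0.285,-0.384,0,0,-1,-0.285,-0.384,0,0,-1,-0.285,-0.384,0,0,-1,-0.285,-0.384,0,0,-1,-0.285,-0.384,0,0,-1]

```text
clock: 1.65
position: [0.4103, -0.1248, 0.2452]
ee_rot: [0.0, 0.144, 0.99, -0.0]
contact_force: [0.5, 0.1, 0.7]
width: 0.086
```

Call:
step_arm:
  moves: [-0.285,-0.384,0,0.16,-1,-0.285,-0.384,0,0.16,-1,-0.285,-0.384,0,0.16,-1,-0.285,-0.384,0,0.16,-1,-0.285,-0.384,0,0.16,-1]

```text
clock: 2.15
position: [0.4926, -0.3493, 0.2446]
ee_rot: [-0.0, 0.386, 0.923, -0.0]
contact_force: [-0.3, 0.2, -0.5]
width: 0.0857
```

Call:
step_arm:
  moves: [0,0,0,0.16,-1,0,0,0,0.16,-1,0,0,0,0.16,-1,0,0,0,0.16,-1,0,0,0,0.16,-1]

```text
clock: 2.65
position: [0.4919, -0.3463, 0.2448]
ee_rot: [-0.0, 0.602, 0.798, 0.0]
contact_force: [-0.5, 0.6, -0.0]
width: 0.0856
```

```bash
python3 - <<'E'
from h import *
s,d=shot("wrist");pickle.dump((s,d),open("w1.pkl","wb"));cv2.imwrite("pics/w1.png",d["frame"])
print(s["clock"],s["position"],R.from_quat(s["ee_rot"][[1,2,3,0]]).as_matrix().round(3).tolist(),s["qpos"].round(2),s["contact_force"])
E
```

```text
2.65 [ 0.49194933 -0.34627151  0.2447971 ] [[-0.275, 0.961, -0.001], [0.961, 0.275, 0.001], [0.001, -0.0, -1.0]] [-0.73  0.32  1.45  0.    1.38 -1.01] [-0.4688644   0.56524928 -0.02982365]
```

View pics/w1.png

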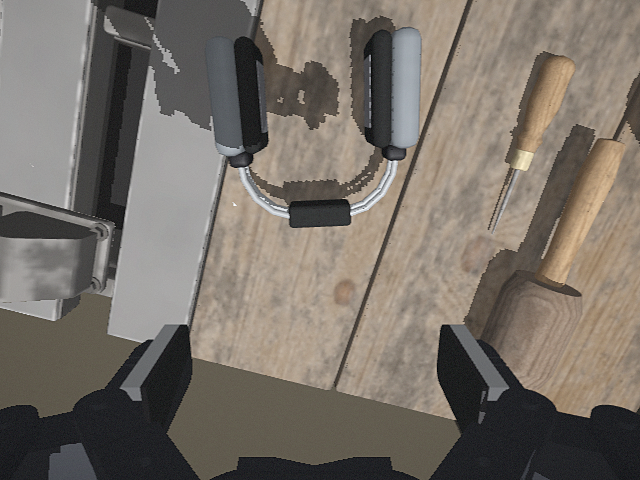

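The wrist view shows the pad at (290–350, 200–226) px. The wires leave the pad ends at mid-thickness, the left cup top spans (207–262, 38–152), and the right cup top spans (368–421, 28–148). The tool can only point down, so I plan to lift from the gap between the cups, spreading the fingers against both inner faces and letting the feet's edge pivot on the bench. Next I measure the pose.

```bash
python3 - <<'E'
from h import *
s,d=pickle.load(open("w1.pkl","rb"))
for n,p,z in [("pad ends",[[290,213],[350,212]],.045),("outer L",[[208,45],[217,150]],.058),("outer R",[[421,40],[413,150]],.058),("inner L",[[260,60],[263,145]],.062),("inner R",[[371,50],[369,145]],.062),("feetLR",[[220,38],[407,28]],.06),("topLR",[[228,153],[402,149]],.062)]:
    w=cast(d,p,z); t=totool(s,w-s["position"]); print(n,w.round(4).tolist(),"tool",(t*1000).round(1).tolist())
g=[[40,30,0]]
E
```

```text
pad ends [[0.4744, -0.3497, 0.045], [0.5199, -0.3358, 0.045]] tool [[1.4, -17.7, 199.8], [2.2, 29.9, 199.8]]
outer L [[0.3905, -0.2492, 0.058], [0.411, -0.3159, 0.058]] tool [[121.1, -70.7, 186.9], [51.3, -69.4, 186.9]]
outer R [[0.5286, -0.2064, 0.058], [0.5484, -0.2766, 0.058]] tool [[124.2, 73.8, 186.9], [51.3, 73.5, 186.8]]
inner L [[0.4273, -0.2489, 0.062], [0.4427, -0.3028, 0.062]] tool [[111.3, -35.3, 182.9], [55.1, -35.3, 182.9]]
inner R [[0.4977, -0.2223, 0.062], [0.5159, -0.2819, 0.062]] tool [[117.5, 39.7, 182.9], [55.1, 40.8, 182.8]]
feetLR [[0.3979, -0.2429, 0.06], [0.5167, -0.2026, 0.06]] tool [[125.1, -61.9, 184.9], [131.2, 63.5, 184.9]]
topLR [[0.4198, -0.3152, 0.062], [0.5396, -0.278, 0.062]] tool [[49.5, -60.7, 182.9], [52.3, 64.6, 182.8]]
```

Call:
step_arm:
  moves: [0.116,0.005,0.25,-0.008,0.1,0.116,0.005,0.25,-0.008,0.1,0.116,0.005,0.25,-0.008,0.1,0.116,0.005,0.25,-0.008,0.1,0.116,0.005,0.25,-0.008,0.1]

```text
clock: 3.2
position: [0.4793, -0.2905, 0.1208]
ee_rot: [0.001, 0.591, 0.806, -0.0]
contact_force: [0.4, -0.0, 0.4]
width: 0.0383
```

```bash
python3 - <<'E'
from h import *
s,d=shot("wrist");pickle.dump((s,d),open("w2.pkl","wb"));cv2.imwrite("pics/w2.png",d["frame"])
print(s["clock"],s["position"],s["width"],s["contact_force"])
E
```

```text
3.2 [ 0.47926091 -0.29048134  0.1208387 ] 0.038293373561697513 [ 0.42587688 -0.03637378  0.44363821]
```

View pics/w2.png

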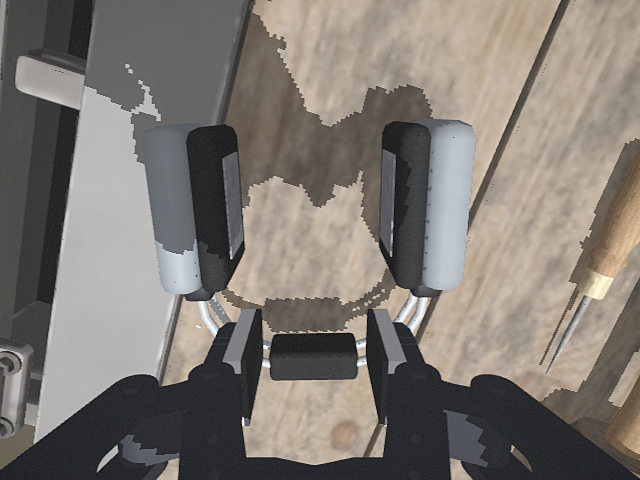

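The view shows the cups' inner faces at columns 240 and 383, with the fingers centred between them (mid 314) and the pad at (270–357, 335–380). I descend and spread.

Call:
step_arm:
  moves: [0,0,0.06,0,0.1,0,0,0.12,0,0.1,0,0,0.12,0,0.1,0,0,0.12,0,-0.2,0,0,0.12,0,-0.3]
  force: 20

```text
clock: 3.75
position: [0.4801, -0.2915, 0.0625]
ee_rot: [0.002, 0.592, 0.806, -0.0]
contact_force: [1.1, -0.5, -1.2]
width: 0.0553
```

Call:
step_arm:
  moves: [0,0,0,0,-0.5,0,0,0,0,-0.6,0,0,0,0,-0.7,0,0,0,0,-0.8,0,0,0,0,-0.8]

```text
clock: 4.25
position: [0.4798, -0.2909, 0.0618]
ee_rot: [0.002, 0.592, 0.806, -0.0]
contact_force: [0.3, -1.6, 7.0]
width: 0.0554
```

```bash
python3 - <<'E'
from h import *
s,d=shot("wrist");pickle.dump((s,d),open("w3.pkl","wb"));cv2.imwrite("pics/w3.png",d["frame"])
print(s["clock"],s["position"],s["width"],s["contact_force"])
E
```

```text
4.25 [ 0.47976714 -0.29094116  0.06175402] 0.055367192249778284 [ 0.25162274 -1.60515779  6.9548519 ]
```

View pics/w3.png

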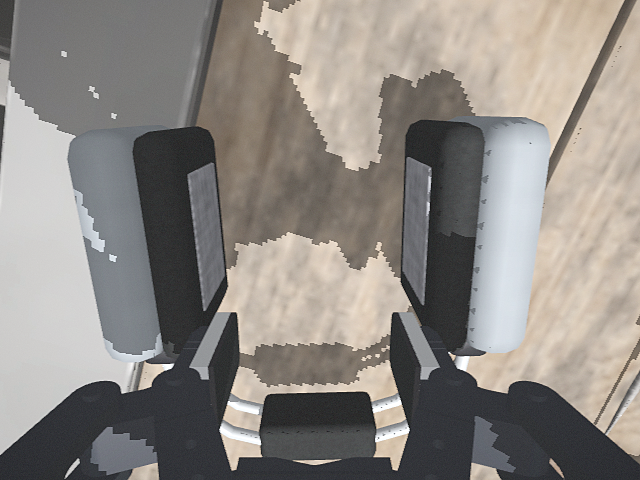

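The spread grip holds, stopping at 55 mm opening with the finger backs on the cups' inner faces. I start the tilt along the arc about the feet's edge.

Call:
step_arm:
  moves: [0.006,0,-0.006,0,-0.8,0.011,0,-0.012,0,-0.8,0.016,0,-0.018,0,-0.8,0.022,0,-0.024,0,-0.8,0.022,0,-0.024,0,-0.8]

```text
clock: 4.8
position: [0.475, -0.2786, 0.0724]
ee_rot: [-0.0, 0.592, 0.806, 0.0]
contact_force: [0.3, 0.6, -2.1]
width: 0.0552
```

```bash
python3 - <<'E'
from h import *
s,d=shot("wrist");pickle.dump((s,d),open("w4.pkl","wb"));cv2.imwrite("pics/w4.png",cv2.resize(d["frame"],(400,300)))
_,e=shot("scene");cv2.imwrite("pics/s4.png",cv2.resize(e["frame"][270:400,300:440],None,fx=2.3,fy=2.3))
a=cv2.imread("pics/w4.png");b=cv2.imread("pics/s4.png");cv2.imwrite("pics/c4.png",np.hstack([a,cv2.copyMakeBorder(b,0,max(0,300-b.shape[0]),0,0,0)[:300]]))
print(s["clock"],s["position"],s["width"],s["contact_force"])
E
```

```text
4.8 [ 0.47495253 -0.27863132  0.07240163] 0.05520566662909175 [ 0.31523711  0.62666654 -2.11097994]
```

View pics/c4.png

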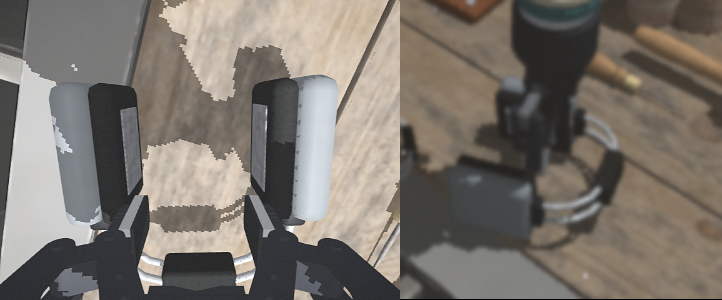

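The force reads about the full weight and the view relative to the tool is unchanged, so it lifted without pivoting. I'll set it back down and retry with a lighter spread, using a gripper target just past contact.

Call:
step_arm:
  moves: [-0.011,0,0.012,0,-0.8,-0.022,0,0.0235,0,-0.8,-0.022,0,0.0235,0,-0.4,-0.022,0,0.0235,0,-0.34,-0.022,0,0.0235,0,-0.34]

```text
clock: 5.4
position: [0.4792, -0.2907, 0.0617]
ee_rot: [0.001, 0.592, 0.806, 0.0]
contact_force: [-0.6, 1.5, 9.5]
width: 0.0561
```

Call:
step_arm:
  moves: [0.006,0,-0.006,0,-0.34,0.011,0,-0.012,0,-0.34,0.016,0,-0.018,0,-0.34,0.022,0,-0.024,0,-0.34,0.022,0,-0.024,0,-0.34]

```text
clock: 5.9
position: [0.4751, -0.2789, 0.0726]
ee_rot: [-0.0, 0.592, 0.806, 0.0]
contact_force: [-0.2, 0.4, -2.1]
width: 0.0563
```

```bash
cat >>h.py <<'E'
def pad(d):
    "pad and cup blobs in the wrist view below/near the fingers"
    g=cv2.cvtColor(d["frame"],cv2.COLOR_BGR2GRAY)[:,250:390]
    m=(g<70).astype(np.uint8);m[:330]=0
    n,l,st,c=cv2.connectedComponentsWithStats(m)
    i=1+np.argsort(-st[1:,4])[:2]
    return [(st[k]+[250,0,0,0,0]).tolist() for k in i]
E
python3 - <<'E'
from h import *
for f in("w3","w4"): print(f,pad(pickle.load(open(f+".pkl","rb"))[1]))
s,d=shot("wrist");pickle.dump((s,d),open("w5.pkl","wb"));cv2.imwrite("pics/w5.png",d["frame"])
print(pad(d),s["clock"],s["position"],s["width"],s["contact_force"])
a=pickle.load(open("w4.pkl","rb"))[1]["frame"]
# shift of upper cup part relative to tool
r=cv2.matchTemplate(d["frame"][60:420,40:580],a[100:300,60:240],cv2.TM_CCOEFF_NORMED);print("cupL",cv2.minMaxLoc(r)[1],np.add(cv2.minMaxLoc(r)[3],(-20,-40)))
E
```

```text
w3 [[259, 392, 117, 64, 4265], [250, 456, 140, 24, 2845]]
w4 [[250, 403, 140, 77, 7063], [353, 441, 2, 1, 2]]
[[250, 403, 140, 77, 7070], [364, 440, 1, 1, 1]] 5.9 [ 0.47505925 -0.2788769   0.07259801] 0.056321552011489785 [-0.24016467  0.42990004 -2.06948003]
cupL 0.9806249737739563 [-1 -1]
```

Call:
step_arm:
  moves: [-0.01,0,0.012,0,-0.34,-0.01,0,0.014,0,-0.325,-0.01,0,0.014,0,-0.325,-0.01,0,0.014,0,-0.325,-0.01,0,0.014,0,-0.325]

```text
clock: 6.45
position: [0.4768, -0.2841, 0.0655]
ee_rot: [-0.0, 0.592, 0.806, 0.0]
contact_force: [0.5, 1.1, -1.3]
width: 0.0558
```

Call:
step_arm:
  moves: [0,0,0,0,-0.318,0,0,0,0,-0.318,0,0,0,0,-0.318,0,0,0,0,-0.318]

```text
clock: 6.85
position: [0.4768, -0.2841, 0.0655]
ee_rot: [-0.0, 0.592, 0.806, 0.0]
contact_force: [0.9, 1.0, -1.9]
width: 0.056
```

Call:
step_arm:
  moves: [0,0,0,0,-0.31,0,0,0,0,-0.31,0,0,0,0,-0.31,0,0,0,0,-0.31]

```text
clock: 7.25
position: [0.4768, -0.2841, 0.0655]
ee_rot: [-0.0, 0.592, 0.806, 0.0]
contact_force: [0.1, -1.1, -2.3]
width: 0.0557
```

Call:
step_arm:
  moves: [0,0,0,0,-0.302,0,0,0,0,-0.302,0,0,0,0,-0.302,0,0,0,0,-0.302]

```text
clock: 7.65
position: [0.4768, -0.2842, 0.0655]
ee_rot: [0.0, 0.592, 0.806, 0.0]
contact_force: [0.0, -0.5, -1.5]
width: 0.0555
```

```bash
python3 - <<'E'
from h import *
s,d=shot("wrist");pickle.dump((s,d),open("w6.pkl","wb"));cv2.imwrite("pics/w6.png",d["frame"])
print(pad(d),s["clock"],s["position"],s["width"],s["contact_force"])
E
```

```text
[[250, 399, 140, 81, 7057], [309, 462, 3, 1, 3]] 7.65 [ 0.47680661 -0.28415366  0.06552371] 0.05546351184795865 [ 0.04493722 -0.49661593 -1.45677885]
```

Call:
step_arm:
  moves: [0.004,0,-0.005,0,-0.302,0.008,0,-0.01,0,-0.302,0.012,0,-0.015,0,-0.302,0.016,0,-0.02,0,-0.302,0.02,0,-0.024,0,-0.302]

```text
clock: 8.2
position: [0.4738, -0.2744, 0.0779]
ee_rot: [0.0, 0.592, 0.806, 0.0]
contact_force: [-0.5, 0.4, -1.0]
width: 0.0558
```

```bash
python3 - <<'E'
from h import *
s,d=shot("wrist");pickle.dump((s,d),open("w7.pkl","wb"))
f=[pickle.load(open(f"w{i}.pkl","rb"))[1]["frame"] for i in(3,7)]
cv2.imwrite("pics/c7.png",np.hstack([cv2.resize(x,(400,300)) for x in f]))
print(pad(d),s["clock"],s["position"],s["width"],s["contact_force"])
E
```

```text
[[250, 405, 140, 75, 7057], [372, 442, 1, 1, 1]] 8.2 [ 0.47377593 -0.27442198  0.07785428] 0.05578131316909855 [-0.47193845  0.37539062 -0.96574054]
```

View pics/c7.png

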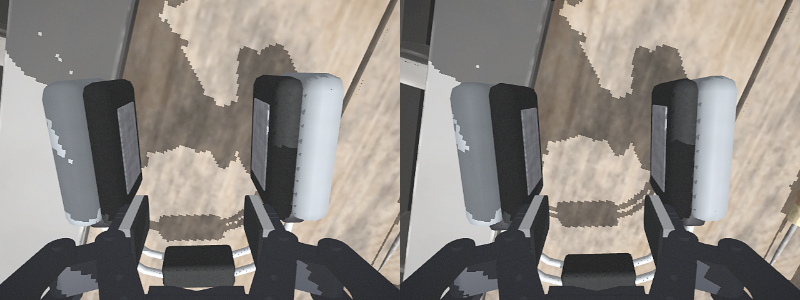

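```bash
python3 - <<'E'
from h import *
s,d=pickle.load(open("w7.pkl","rb"))
T=np.array(d["T_tool_cam"]);Ti=np.linalg.inv(T)
K=np.array([[d["fx"],0,d["cx"]],[0,d["fy"],d["cy"]],[0,0,1]])
def pr(x,y,z):
    c=Ti@[x,y,z,1];u=K@c[:3];return (u[:2]/u[2]).round(0)
for th in (0,3,6,10,15,20):
    t=np.radians(th)
    def q(zr,yr,x): e=zr*np.cos(t)-yr*np.sin(t);up=zr*np.sin(t)+yr*np.cos(t);return pr(-e*1e-3,x*1e-3,(.004-up*1e-3))
    print(th,"padinner",q(49,-14,-25),"feet top inner L",q(-73+5,5,-40),"R",q(-68,5,40))
E
```

```text
0 padinner [252. 427.] feet top inner L [174. 145.] R [445. 145.]
3 padinner [251. 432.] feet top inner L [178. 143.] R [442. 143.]
6 padinner [250. 438.] feet top inner L [182. 142.] R [439. 142.]
10 padinner [249. 445.] feet top inner L [186. 142.] R [434. 143.]
15 padinner [247. 454.] feet top inner L [191. 144.] R [429. 144.]
20 padinner [246. 463.] feet top inner L [196. 147.] R [425. 147.]
```

About 7° of rotation has come through (pad edge at row 392 → 405, model 0.56°/px), so it is starting to pivot. I lighten the spread further.

Call:
step_arm:
  moves: [0,0,0,0,-0.295,0,0,0,0,-0.295,0,0,0,0,-0.295]

```text
clock: 8.55
position: [0.474, -0.2748, 0.0777]
ee_rot: [0.0, 0.592, 0.806, 0.0]
contact_force: [0.5, -0.2, -0.4]
width: 0.055
```

```bash
cat >m.py <<'E'
from h import *
s,d=shot("wrist");pickle.dump((s,d),open("wl.pkl","wb"))
print([p for p in pad(d) if p[4]>50],s["clock"],s["position"].round(4),round(s["width"],4),s["contact_force"].round(1))
E
python3 m.py
```

```text
[[260, 392, 106, 61, 3862], [250, 458, 140, 22, 2799]] 8.55 [ 0.474  -0.2748  0.0777] 0.055 [ 0.5 -0.2 -0.4]
```

Call:
step_arm:
  moves: [0,0,0,0,-0.287,0,0,0,0,-0.287,0,0,0,0,-0.287]

```text
clock: 8.9
position: [0.4738, -0.2747, 0.0775]
ee_rot: [0.0, 0.592, 0.806, 0.0]
contact_force: [0.2, -0.9, 0.5]
width: 0.0551
```

```bash
python3 m.py
```

```text
[[260, 393, 107, 61, 3957], [250, 458, 140, 22, 2798]] 8.9 [ 0.4738 -0.2747  0.0775] 0.0551 [ 0.2 -0.9  0.5]
```

Call:
step_arm:
  moves: [0,0,0,0,-0.28,0,0,0,0,-0.28,0,0,0,0,-0.28]

```text
clock: 9.25
position: [0.4738, -0.2746, 0.0775]
ee_rot: [-0.0, 0.592, 0.806, 0.0]
contact_force: [-0.9, 0.3, -0.2]
width: 0.0549
```

```bash
python3 m.py
```

```text
[[260, 393, 107, 61, 3902], [250, 458, 140, 22, 2798]] 9.25 [ 0.4738 -0.2746  0.0775] 0.0549 [-0.9  0.3 -0.2]
```

The contact force went to about 0, so it slid back down onto the bench (under 1 cm). Lightening leaves too small a window. A smaller contact patch closer to the crown-side end gives less twisting friction and a longer gravity arm, so I back off and re-measure first.

Call:
step_arm:
  moves: [0,0,-0.04,0,0.1,0,0,-0.086,0,0.1,0,0,-0.086,0,0.1,0,0,-0.086,0,0.1]

```text
clock: 9.7
position: [0.4739, -0.2747, 0.1207]
ee_rot: [0.0, 0.592, 0.806, 0.0]
contact_force: [-1.6, 0.4, 0.5]
width: 0.0383
```

```bash
python3 - <<'E'
from h import *
def padbox(d):
    g=cv2.cvtColor(d["frame"],cv2.COLOR_BGR2GRAY);m=((g<70)).astype(np.uint8);m[:,:268-2]=0;m[:,368:]=0
    m=cv2.morphologyEx(m,cv2.MORPH_OPEN,np.ones((9,9)))
    n,l,st,c=cv2.connectedComponentsWithStats(m);return [(x.tolist()) for x in st[1:] if x[4]>800]
s2,d2=pickle.load(open("w2.pkl","rb"));print(padbox(d2))
s,d=shot("wrist");pickle.dump((s,d),open("w8.pkl","wb"));cv2.imwrite("pics/w8.png",d["frame"])
print(padbox(d),s["clock"],s["position"],s["width"],s["contact_force"].round(1))
r=cv2.matchTemplate(d["frame"],d2["frame"][115:305,140:245],cv2.TM_CCOEFF_NORMED);print("L",cv2.minMaxLoc(r)[1::2],"was 140,115")
r=cv2.matchTemplate(d["frame"],d2["frame"][110:305,378:480],cv2.TM_CCOEFF_NORMED);print("R",cv2.minMaxLoc(r)[1::2],"was 378,110")
print(totool(s2,s["position"]-s2["position"])*1000)
E
```

```text
[[270, 333, 86, 27, 2131], [266, 458, 102, 22, 1963]]
[[271, 349, 85, 29, 2253], [266, 458, 102, 22, 1963]] 9.7 [ 0.47390734 -0.27467632  0.12066959] 0.038283631389992565 [-1.6  0.4  0.5]
L (0.9050800204277039, (143, 132)) was 140,115
R (0.9470565319061279, (379, 130)) was 378,110
[16.68343578 -0.35749434  0.15221893]
```

View pics/w8.png

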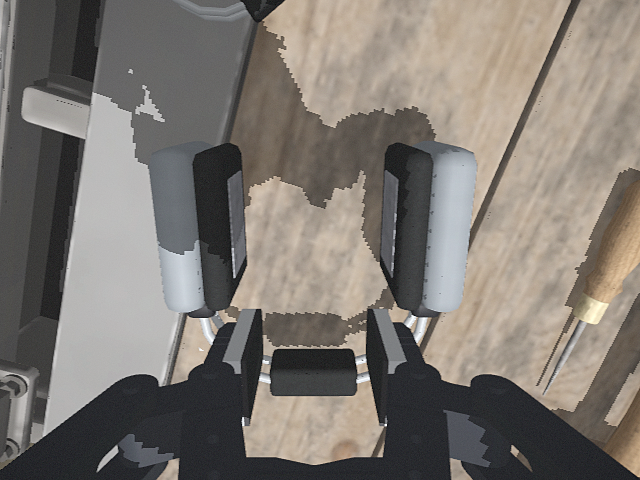

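The defenders lie flat again, about 10 mm nearer the crown side in the tool frame (pad at 271–356, 349–395 px). I re-engage about 17.5 mm nearer the crown, with only the fingers' edges on the cups' ends.

Call:
step_arm:
  moves: [-0.035,0.002,0.05,0,0.1,-0.035,0.002,0.114,0,0.1,-0.035,0.002,0.114,0,0.1,-0.035,0.002,0.114,0,-0.2,-0.035,0.002,0.114,0,-0.3]
  force: 20

```text
clock: 10.25
position: [0.4801, -0.291, 0.0641]
ee_rot: [0.0, 0.592, 0.806, 0.0]
contact_force: [-0.2, -0.4, -0.0]
width: 0.0555
```

Call:
step_arm:
  moves: [0,0,0,0,-0.4,0,0,0,0,-0.5,0,0,0,0,-0.6,0,0,0,0,-0.7,0,0,0,0,-0.8]

```text
clock: 10.75
position: [0.4805, -0.2914, 0.064]
ee_rot: [0.001, 0.592, 0.806, -0.0]
contact_force: [1.5, -0.5, -0.3]
width: 0.0582
```

```bash
python3 m.py
```

```text
[[257, 381, 117, 67, 4050], [250, 458, 140, 22, 2789]] 10.75 [ 0.4805 -0.2914  0.064 ] 0.0582 [ 1.5 -0.5 -0.3]
```

Call:
step_arm:
  moves: [0.006,0,-0.008,0,-0.8,0.012,0,-0.016,0,-0.8,0.018,0,-0.024,0,-0.8,0.024,0,-0.032,0,-0.8,0.024,0,-0.032,0,-0.8]

```text
clock: 11.3
position: [0.4763, -0.2791, 0.0801]
ee_rot: [0.0, 0.592, 0.806, 0.0]
contact_force: [-0.5, 1.0, -1.8]
width: 0.0579
```

```bash
python3 m.py; python3 -c "
from h import *
s,d=pickle.load(open('wl.pkl','rb'));cv2.imwrite('pics/wl.png',d['frame'])"
```

```text
[[250, 414, 140, 66, 6728]] 11.3 [ 0.4763 -0.2791  0.0801] 0.0579 [-0.5  1.  -1.8]
```

The pad edge moved 33 px, about 17°, so it is now pivoting with the feet on the bench. I continue along the arc.

Call:
step_arm:
  moves: [0.007,0,-0.005,0,-0.8,0.014,0,-0.01,0,-0.8,0.022,0,-0.014,0,-0.8,0.029,0,-0.018,0,-0.8,0.037,0,-0.022,0,-0.8]

```text
clock: 11.85
position: [0.4708, -0.2616, 0.0907]
ee_rot: [0.0, 0.592, 0.806, 0.0]
contact_force: [-0.0, -0.5, -1.0]
width: 0.0586
```

Call:
step_arm:
  moves: [0.008,0,-0.004,0,-0.8,0.016,0,-0.007,0,-0.8,0.024,0,-0.01,0,-0.8,0.032,0,-0.012,0,-0.8,0.041,0,-0.014,0,-0.8]

```text
clock: 12.35
position: [0.4647, -0.2424, 0.0979]
ee_rot: [0.0, 0.592, 0.806, -0.0]
contact_force: [-0.6, -1.7, 1.2]
width: 0.0595
```

```bash
python3 m.py; python3 -c "
from h import *
s,d=pickle.load(open('wl.pkl','rb'))
_,e=shot('scene');f=cv2.resize(e['frame'][270:390,300:440],(467,400))
cv2.imwrite('pics/c9.png',np.hstack([cv2.resize(d['frame'],(330,400)),f]))"
```

```text
[[250, 458, 140, 22, 2799]] 12.35 [ 0.4647 -0.2424  0.0979] 0.0595 [-0.6 -1.7  1.2]
```

View pics/c9.png

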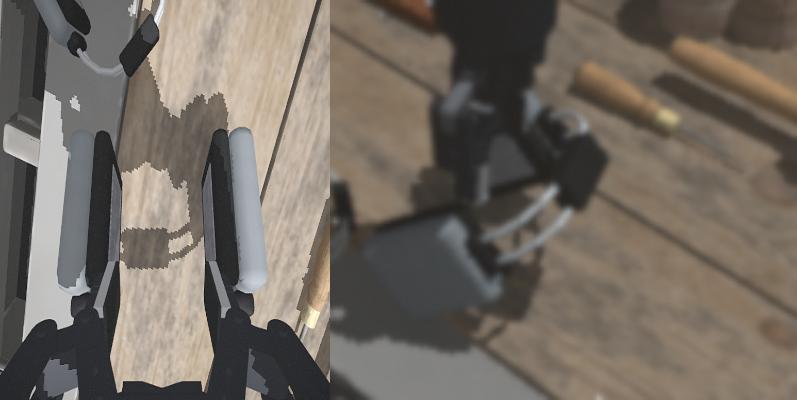

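The scene crop shows it tilted about 35–40° with both feet edges on the bench. I continue over the top of the arc.

Call:
step_arm:
  moves: [0.008,0,-0.001,0,-0.8,0.016,0,-0.002,0,-0.8,0.025,0,-0.002,0,-0.8,0.034,0,-0.001,0,-0.8,0.043,0,0,0,-0.8]

```text
clock: 12.95
position: [0.459, -0.2232, 0.0998]
ee_rot: [0.002, 0.592, 0.806, -0.001]
contact_force: [-4.5, -3.8, 17.7]
width: 0.0598
```

```bash
cat > m2.py <<'E'
from h import *
import sys
s,d=shot("wrist");_,e=shot("scene");n=sys.argv[1]
pickle.dump((s,d,e),open(n+".pkl","wb"))
print(s["clock"],s["position"].round(4),round(s["width"],4),s["contact_force"].round(1))
f=cv2.resize(e['frame'][260:390,300:440],(430,400))
cv2.imwrite(f'pics/{n}.png',np.hstack([cv2.resize(d['frame'],(360,400)),f]))
# feature: cup thickness in wrist view = column extent of bright outer right cup, rows of it
g=cv2.cvtColor(d["frame"],cv2.COLOR_BGR2HSV);m=((g[...,1]<70)&(g[...,2]>120)&(g[...,2]<235)&(g[...,0]>85)).astype(np.uint8);m[:,:400]=0
k,l,st,c=cv2.connectedComponentsWithStats(m);print("cupR",[x.tolist() for x in st[1:] if x[4]>1500])
E
python3 -c "
from h import *
s,d=pickle.load(open('wl.pkl','rb'))
g=cv2.cvtColor(d['frame'],cv2.COLOR_BGR2HSV);print(g[250,478],g[200,470])"
python3 m2.py a1
```

```text
[102  21 178] [105  20 175]
12.95 [ 0.459  -0.2232  0.0998] 0.0598 [-4.5 -3.8 17.7]
cupR [[437, 176, 80, 188, 8469]]
```

```bash
python3 - <<'E'
from h import *
s,d,e=pickle.load(open("a1.pkl","rb"))
Ti=np.linalg.inv(np.array(d["T_tool_cam"]));K=np.array([[d["fx"],0,d["cx"]],[0,d["fy"],d["cy"]],[0,0,1]])
def cupR(f):
    g=cv2.cvtColor(f,cv2.COLOR_BGR2HSV);m=((g[...,1]<70)&(g[...,2]>120)&(g[...,2]<235)&(g[...,0]>85)).astype(np.uint8);m[:,:400]=0
    k,l,st,c=cv2.connectedComponentsWithStats(m);return [x.tolist() for x in st[1:] if x[4]>1500]
for n in("w3","wl","a1"):print(n,cupR(pickle.load(open(n+".pkl","rb"))[1]["frame"]))
for th in (0,15,30,40,45,50,55,60,65,70,75,80):
    t=np.radians(th);o=[]
    for z,y in((-70,32),(10,32),(-70,-32),(10,-32)):
        zr,yr=z-5,y-27;ee=zr*np.cos(t)-yr*np.sin(t);up=zr*np.sin(t)+yr*np.cos(t)
        u=K@(Ti@[.008-ee*1e-3,.072,.004-up*1e-3,1])[:3];o.append((u[:2]/u[2]).round().tolist())
    print(th,o)
cv2.imwrite("pics/a1s.png",e["frame"][260:390,300:440])
E
```

```text
w3 [[465, 118, 86, 235, 13875]]
wl [[445, 153, 74, 199, 9605]]
a1 [[437, 176, 80, 188, 8469]]
0 [[563.0, 91.0], [521.0, 340.0], [479.0, 98.0], [460.0, 273.0]]
15 [[529.0, 98.0], [523.0, 338.0], [461.0, 139.0], [459.0, 304.0]]
30 [[502.0, 117.0], [525.0, 334.0], [449.0, 180.0], [461.0, 336.0]]
40 [[488.0, 134.0], [526.0, 331.0], [444.0, 208.0], [463.0, 358.0]]
45 [[482.0, 144.0], [526.0, 330.0], [442.0, 222.0], [465.0, 369.0]]
50 [[477.0, 154.0], [527.0, 328.0], [440.0, 236.0], [468.0, 380.0]]
55 [[472.0, 164.0], [527.0, 326.0], [439.0, 250.0], [470.0, 391.0]]
60 [[468.0, 175.0], [527.0, 324.0], [438.0, 265.0], [473.0, 402.0]]
65 [[464.0, 186.0], [527.0, 323.0], [437.0, 279.0], [477.0, 413.0]]
70 [[461.0, 197.0], [527.0, 321.0], [437.0, 293.0], [481.0, 424.0]]
75 [[458.0, 208.0], [527.0, 319.0], [437.0, 308.0], [485.0, 435.0]]
80 [[455.0, 220.0], [526.0, 317.0], [438.0, 323.0], [490.0, 446.0]]
```

I estimate about 51° now, near the top of the arc. I continue, and from here pressing down drives it upright.

Call:
step_arm:
  moves: [0.009,0,0,0,-0.8,0.018,0,0.001,0,-0.8,0.027,0,0.002,0,-0.8,0.035,0,0.004,0,-0.8,0.043,0,0.006,0,-0.8]

```text
clock: 13.55
position: [0.4518, -0.2011, 0.0978]
ee_rot: [0.001, 0.592, 0.806, 0.0]
contact_force: [-6.3, 3.3, 27.4]
width: 0.0602
```

```bash
python3 m2.py a2
```

```text
13.55 [ 0.4518 -0.2011  0.0978] 0.0602 [-6.3  3.3 27.4]
cupR [[440, 206, 77, 172, 6052]]
```

Call:
step_arm:
  moves: [0.006,0,0,0,-0.8,0.012,0,0,0,-0.8,0.018,0,0.001,0,-0.8,0.024,0,0.003,0,-0.8,0.024,0,0.003,0,-0.8]

```text
clock: 14.15
position: [0.4482, -0.1885, 0.0934]
ee_rot: [-0.0, 0.592, 0.806, 0.001]
contact_force: [-0.2, 3.1, 8.3]
width: 0.0678
```

```bash
python3 m2.py a3
```

```text
14.15 [ 0.4482 -0.1885  0.0934] 0.0678 [-0.2  3.1  8.3]
cupR [[464, 288, 55, 93, 2329]]
```

View pics/a3.png

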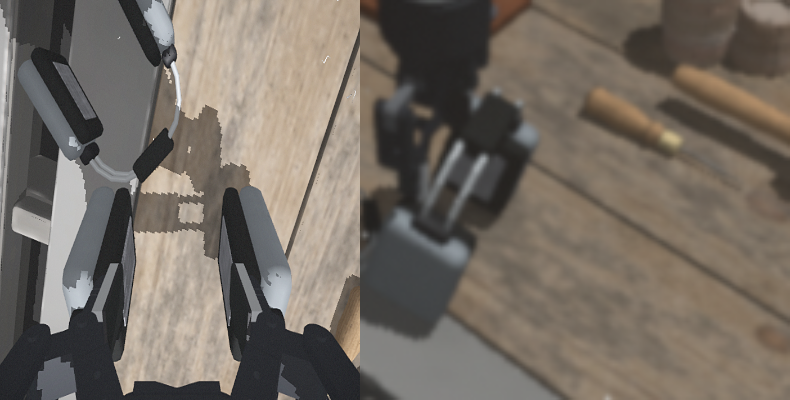

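It is now about 75° upright, standing on the feet edges and past balance, near the gripper body. I nudge it slightly further, ease the spread so it leans on the body, then raise slowly.

Call:
step_arm:
  moves: [0.004,0,0,0,-0.8,0.008,0,0,0,-0.7,0.008,0,0,0,-0.6,0.008,0,0,0,-0.55,0.008,0,0,0,-0.5]

```text
clock: 14.75
position: [0.4473, -0.1858, 0.0929]
ee_rot: [-0.0, 0.592, 0.806, 0.0]
contact_force: [0.8, 0.7, 2.3]
width: 0.0642
```

Call:
step_arm:
  moves: [0,0,0,0,-0.45,0,0,0,0,-0.4,0,0,0,0,-0.35,0,0,0,0,-0.3,0,0,0,0,-0.25]

```text
clock: 15.25
position: [0.4467, -0.1859, 0.0927]
ee_rot: [-0.001, 0.592, 0.806, -0.0]
contact_force: [0.2, -0.7, 0.7]
width: 0.0533
```

```bash
python3 m2.py a4
```

```text
15.25 [ 0.4467 -0.1859  0.0927] 0.0533 [ 0.2 -0.7  0.7]
cupR [[462, 301, 57, 65, 2454]]
```

Call:
step_arm:
  moves: [0,0,-0.002,0,-0.25,0,0,-0.004,0,-0.25,0,0,-0.006,0,-0.25,0,0,-0.008,0,-0.25,0,0,-0.01,0,-0.25]

```text
clock: 15.85
position: [0.4471, -0.186, 0.0981]
ee_rot: [0.0, 0.592, 0.806, 0.0]
contact_force: [-1.6, 0.5, 0.7]
width: 0.0535
```

```bash
python3 m2.py a5
```

```text
15.85 [ 0.4471 -0.186   0.0981] 0.0535 [-1.6  0.5  0.7]
cupR [[456, 290, 55, 63, 2278]]
```

Call:
step_arm:
  moves: [0,0,-0.004,0,-0.25,0,0,-0.008,0,-0.25,0,0,-0.012,0,-0.25,0,0,-0.016,0,-0.25,0,0,-0.02,0,-0.25]

```text
clock: 16.45
position: [0.4471, -0.186, 0.1082]
ee_rot: [0.0, 0.592, 0.806, 0.0]
contact_force: [-0.4, -0.1, -0.3]
width: 0.0533
```

Call:
step_arm:
  moves: [0,0,-0.02,0,-0.25,0,0,-0.04,0,-0.25,0,0,-0.08,0,-0.25,0,0,-0.12,0,-0.25,0,0,-0.16,0,-0.25]

```text
clock: 16.95
position: [0.4473, -0.1863, 0.1898]
ee_rot: [0.001, 0.592, 0.806, 0.0]
contact_force: [0.4, -1.0, 0.2]
width: 0.0534
```

Call:
step_arm:
  moves: [-0.04,0,-0.1,0,-1,-0.08,0,-0.2,0,-1,-0.12,0,-0.25,0,-1,-0.14,0,-0.25,0,-1,-0.14,0,-0.25,0,-1]

```text
clock: 17.45
position: [0.4684, -0.2542, 0.314]
ee_rot: [0.001, 0.593, 0.806, -0.0]
contact_force: [-0.4, 0.4, -1.6]
width: 0.0855
```

```bash
python3 m2.py a6; python3 - <<'E'
from h import *
s,d,e=pickle.load(open("a6.pkl","rb"))
_,t=shot("top");pickle.dump(t,open("t6.pkl","wb"))
cv2.imwrite("pics/v6.png",np.hstack([cv2.resize(d["frame"],(480,360)),cv2.resize(e["frame"][270:375,300:393],(320,360))]))
E
```

```text
17.45 [ 0.4684 -0.2542  0.314 ] 0.0855 [-0.4  0.4 -1.6]
cupR []
```

View pics/v6.png

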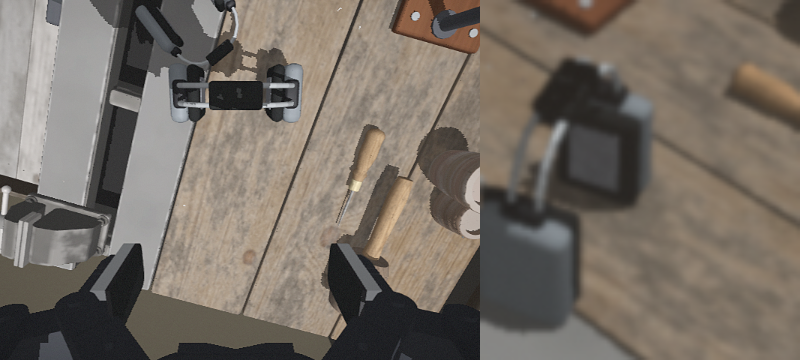

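It stands upright on both cups: the pad is at about (279–349, 108–145) in full-frame pixels and the cups are level either side. I localise the pad numerically from the wrist and top views.

```bash
python3 - <<'E'
from h import *
s,d,e=pickle.load(open("a6.pkl","rb"));t=pickle.load(open("t6.pkl","rb"))
g=cv2.cvtColor(d["frame"],cv2.COLOR_BGR2GRAY);m=(g<60).astype(np.uint8);k=m*0;k[95:160,270:360]=1;m&=k
m=cv2.morphologyEx(m,cv2.MORPH_OPEN,np.ones((11,11)))
n,l,st,c=cv2.connectedComponentsWithStats(m);print(st[1:].tolist())
ct=max(cv2.findContours(m,0,2)[0],key=cv2.contourArea);r=cv2.minAreaRect(ct);print("wrist rect",r)
b=cv2.boxPoints(r)
for z in(.14,.131,.122):print(z,cast(d,[r[0]],z).round(4).tolist())
print("box@.14",cast(d,b,.138).round(4).tolist(), (totool(s,cast(d,b,.138)-s["position"])*1000).round(1).tolist())
print("cam",d["Tw"][:3,3].round(3))
p=proj(t,[[.4473,-.19,.14]])[0];print("top px",p)
x,y=p.astype(int);G=cv2.cvtColor(t["frame"],cv2.COLOR_BGR2GRAY);q=G[y-35:y+35,x-35:x+35]
mm=(q<55).astype(np.uint8);mm=cv2.morphologyEx(mm,cv2.MORPH_OPEN,np.ones((5,5)))
n,l,st,c=cv2.connectedComponentsWithStats(mm)
for i in range(1,n):
    print(st[i].tolist(),cast(t,c[i]+[x-35,y-35],.135).round(4).tolist())
E
```

```text
[[279, 108, 72, 39, 2576]]
wrist rect ((314.5, 127.0), (38.0, 71.0), 90.0)
0.14 [[0.4501, -0.1892, 0.14]]
0.131 [[0.4502, -0.1895, 0.131]]
0.122 [[0.4503, -0.1897, 0.122]]
box@.14 [[0.4232, -0.1846, 0.138], [0.4696, -0.1701, 0.138], [0.4777, -0.1941, 0.138], [0.4302, -0.2089, 0.138]] [[80.2, -22.6, 175.8], [80.3, 25.9, 175.9], [54.9, 26.6, 175.9], [54.9, -23.2, 175.9]]
cam [ 0.446 -0.18   0.444]
top px [378.93779252 304.16064504]
[10, 16, 12, 9, 83] [[0.4791, -0.1476, 0.135]]
[28, 24, 15, 22, 239] [[0.4494, -0.1884, 0.135]]
[11, 51, 7, 6, 39] [[0.4091, -0.1446, 0.135]]
[24, 58, 6, 6, 34] [[0.3951, -0.1706, 0.135]]
```

Call:
step_arm:
  moves: [0.06,0.002,0,0,-0.2,0.135,0.0035,0,0,-0.2,0.135,0.0035,0,0,-0.2,0.135,0.0035,0,0,-0.2]

```text
clock: 18.0
position: [0.4487, -0.1865, 0.3124]
ee_rot: [-0.001, 0.591, 0.807, -0.0]
contact_force: [-0.3, 0.2, -1.1]
width: 0.0516
```

Call:
step_arm:
  moves: [0,0,0,0.2,-0.2,0,0,0,0.2,-0.2,0,0,0,0.2,-0.2,0,0,0,0.2,-0.2,0,0,0,0.2,-0.2]

```text
clock: 18.5
position: [0.4495, -0.1884, 0.3123]
ee_rot: [-0.0, 0.813, 0.583, -0.0]
contact_force: [0.8, 0.4, 0.2]
width: 0.051
```

Call:
step_arm:
  moves: [0,0,0,0.2,-0.2,0,0,0,0.2,-0.2,0,0,0,0.2,-0.2,0,0,0,0.2,-0.2,0,0,0,0.2,-0.2]

```text
clock: 19.0
position: [0.4495, -0.1882, 0.3126]
ee_rot: [-0.0, 0.953, 0.304, -0.0]
contact_force: [-0.1, 0.5, 0.5]
width: 0.0509
```

Call:
step_arm:
  moves: [0,0,0.08,0.1,-0.2,0,0,0.16,0.1,-0.2,0,0,0.2,0.1,-0.2,0,0,0.2,0.1,-0.2,0,0,0.2,0.1,-0.2]

```text
clock: 19.5
position: [0.4499, -0.1883, 0.2133]
ee_rot: [0.0, 0.988, 0.152, 0.0]
contact_force: [0.2, -0.1, 0.2]
width: 0.051
```

```bash
python3 - <<'E'
from h import *
s,d=shot("wrist");pickle.dump((s,d),open("b1.pkl","wb"))
print(s["clock"],s["position"].round(4),s["ee_rot"].round(3),s["width"],s["qpos"].round(2))
g=cv2.cvtColor(d["frame"],cv2.COLOR_BGR2GRAY);m=(g<60).astype(np.uint8)
K0=proj(d,[[.4501,-.1892,.14]])[0];print("expect",K0)
x,y=K0.astype(int);k=m*0;k[max(0,y-70):y+70,max(0,x-60):x+60]=1;m&=k
m=cv2.morphologyEx(m,cv2.MORPH_OPEN,np.ones((15,15)))
n,l,st,c=cv2.connectedComponentsWithStats(m)
for i in range(1,n):
  print(st[i].tolist(),c[i].round(0),cast(d,c[i],.138).round(4).tolist())
  ct=max(cv2.findContours((l==i).astype(np.uint8),0,2)[0],key=cv2.contourArea);print(cv2.minAreaRect(ct))
E
```

```text
19.5 [ 0.4499 -0.1883  0.2133] [0.    0.988 0.152 0.   ] 0.05099292410612416 [-0.54  0.17  1.74  0.    1.24  0.73]
expect [315.28881832 274.13079147]
[256, 246, 16, 16, 254] [264. 254.] [[0.4521, -0.1609, 0.138]]
((263.5, 253.5), (15.0, 15.0), 90.0)
[275, 266, 80, 57, 2827] [313. 295.] [[0.4378, -0.1919, 0.138]]
((313.1750793457031, 297.0131530761719), (80.16191864013672, 52.321250915527344), 12.425942420959473)
```

Call:
step_arm:
  moves: [0,0,0.05,0,-0.2,0,0,0.1,0,-0.2,0,0,0.135,0,-0.2,0,0,0.151,0,-0.2,0,0,0.151,0,-0.2]
  force: 40

```text
clock: 20.05
position: [0.4499, -0.1881, 0.1379]
ee_rot: [0.0, 0.988, 0.152, 0.0]
contact_force: [-0.0, 0.3, 0.1]
width: 0.0511
```

```bash
python3 - <<'E'
from h import *
s,d=shot("wrist");pickle.dump((s,d),open("b2.pkl","wb"))
print(s["clock"],s["position"].round(4),s["contact_force"].round(1))
g=cv2.cvtColor(d["frame"],cv2.COLOR_BGR2GRAY)
print("exp",proj(d,[[.4501,-.1892,.14]]), [proj(d,[[.4501,-.1892,.14]+np.r_[ (np.array([.956,.298])*a+np.array([-.298,.956])*b),0]]).round(0).tolist() for a,b in((-.025,0),(.025,0),(0,-.013),(0,.013))])
for r in (380,400,420,440): print(r,"".join("#" if v<45 else ("+" if v<90 else ".") for v in g[r,200:440:3]))
E
```

```text
20.05 [ 0.4499 -0.1881  0.1379] [-0.   0.3  0.1]
exp [[316.3106497  353.70385236]] [[[316.0, 415.0]], [[317.0, 286.0]], [[354.0, 354.0]], [[278.0, 354.0]]]
380 ####+##+######.............########################............######+####+#+##+
400 ######+#####++++++++........#######################..............##############+
420 ##########++++++++++++++++++++.....++++..........++++++++++++++++..##+#++#+++#++
440 ##########........++...++....+++++++++++++...++++++++++++++++++++++#++#+#++#++++
```

The pad is centred between the jaws (columns 281–353, jaws at 242 and 389). I close and lift.

Call:
step_arm:
  moves: [0,0,0,0,0.1,0,0,0,0,0.3,0,0,0,0,0.5,0,0,0,0,0.8,0,0,0,0,1]
  force: 40

```text
clock: 20.6
position: [0.4504, -0.1886, 0.1387]
ee_rot: [0.001, 0.988, 0.151, 0.001]
contact_force: [-1.4, -1.0, 6.5]
width: 0.0251
```

Call:
step_arm:
  moves: [0,0,0,0,1,0,0,0,0,1,0,0,-0.005,0,1,0,0,-0.02,0,1,0,0,-0.04,0,1]

```text
clock: 21.1
position: [0.4487, -0.1874, 0.1573]
ee_rot: [-0.001, 0.988, 0.151, -0.001]
contact_force: [-0.7, -0.4, -2.0]
width: 0.025
```

Call:
step_arm:
  moves: [0,0,-0.04,0,1,0,0,-0.1,0,1,0,0,-0.16,0,1,0,0,-0.2,0,1,0,0,-0.2,0,1]

```text
clock: 21.6
position: [0.4511, -0.1887, 0.261]
ee_rot: [0.002, 0.988, 0.151, 0.003]
contact_force: [0.5, -0.1, -1.4]
width: 0.0244
```

```bash
python3 - <<'E'
from h import *
s,d=shot("wrist");_,t=shot("top");_,e=shot("scene");pickle.dump((s,d,t,e),open("b3.pkl","wb"))
print(s["clock"],s["position"].round(4),s["contact_force"].round(1),s["moment"].round(2),s["width"])
# rail bar in the first (unobstructed) top image: rows profile
d0=pickle.load(open("top.pkl","rb"));hsv=cv2.cvtColor(d0["frame"],cv2.COLOR_BGR2HSV);g=hsv[...,2]
for c in range(215,305,8):
    col=hsv[190:225,c];ok=(col[:,1]<60)&(col[:,2]>90);r=np.where(ok)[0]+190
    print(c,r.min() if len(r) else None,r.max() if len(r) else None,len(r))
print(hsv[196:212,250].tolist())
E
```

```text
21.6 [ 0.4511 -0.1887  0.261 ] [ 0.5 -0.1 -1.4] [ 0.02 -0.01 -0.07] 0.02443123739367362
215 190 206 12
223 198 206 9
231 198 205 8
239 190 205 11
247 197 205 9
255 197 204 8
263 196 204 9
271 196 204 9
279 196 203 8
287 195 203 9
295 195 202 8
303 194 211 13
[[9, 93, 170], [6, 22, 185], [102, 12, 221], [102, 11, 235], [105, 11, 236], [103, 14, 226], [104, 19, 205], [105, 17, 175], [135, 4, 138], [9, 68, 132], [10, 136, 148], [11, 153, 153], [11, 154, 152], [11, 154, 151], [11, 155, 153], [11, 153, 155]]
```

It is held, at about 2.5 N. Next I compute the bar line from the top and scene views, and the move to it.

```bash
python3 - <<'E'
from h import *
t=pickle.load(open("top.pkl","rb"));e=pickle.load(open("scene.pkl","rb"))
c=np.arange(223,300,8);h=cv2.cvtColor(t["frame"],cv2.COLOR_BGR2HSV);P=[]
for k in c:
    col=h[193:209,k].astype(int);w=((col[:,1]<60)&(col[:,2]>90));P.append([k,(np.where(w)[0]+193).mean()])
L=cast(t,P,.156);a=np.polyfit(L[:,1],L[:,0],1);print("x=a*y+b",a,"bar yaw",np.degrees(np.arctan2(-1,-a[0])))
# ends in top: collars (dark/other) profile along bar row, and in scene
for k in list(range(196,226,2))+list(range(290,318,2)):
    r=int(round(np.interp(k,[223,295],[202,198.6]) if 223<=k<=295 else 202-(k-223)*3.4/72));print(k,h[r,k].tolist(),end=" ")
print()
y=np.array([.172,.067,-.038]);X=np.polyval(a,y);print("pred scene px of bar at y", proj(e,np.c_[X,y,y*0+.156]).round(1).tolist())
print("pred top px",proj(t,np.c_[X,y,y*0+.156]).round(1).tolist())
print("scene bar ends cast",cast(e,[[277,197],[343,221]],.165).round(3).tolist())
g=e["frame"]
for k in range(270,350,4):
    col=cv2.cvtColor(g,cv2.COLOR_BGR2HSV)[180:240,k].astype(int);w=np.where((col[:,1]<45)&(col[:,2]>110))[0]+180
    print(k,(w.min(),w.max()) if len(w) else None,end=" ")
E
```

```text
x=a*y+b [-0.05867524  0.66532013] bar yaw -86.64200659364832
196 [113, 29, 115] 198 [115, 26, 116] 200 [113, 26, 116] 202 [104, 19, 175] 204 [102, 20, 218] 206 [105, 19, 218] 208 [103, 19, 216] 210 [105, 17, 213] 212 [105, 17, 212] 214 [104, 12, 226] 216 [104, 12, 226] 218 [104, 13, 224] 220 [102, 15, 224] 222 [101, 16, 223] 224 [101, 16, 223] 290 [104, 12, 232] 292 [102, 11, 231] 294 [104, 12, 231] 296 [105, 11, 230] 298 [102, 11, 238] 300 [105, 11, 238] 302 [105, 19, 215] 304 [113, 27, 121] 306 [111, 30, 119] 308 [113, 28, 119] 310 [113, 28, 119] 312 [6, 68, 123] 314 [11, 112, 148] 316 [15, 63, 174] 
pred scene px of bar at y [[281.3, 196.8], [309.0, 208.5], [339.4, 221.4]]
pred top px [[206.8, 202.7], [256.9, 200.4], [306.9, 198.1]]
scene bar ends cast [[0.636, 0.168, 0.165], [0.664, -0.053, 0.165]]
270 (np.int64(200), np.int64(200)) 274 None 278 (np.int64(193), np.int64(195)) 282 (np.int64(194), np.int64(197)) 286 (np.int64(196), np.int64(199)) 290 (np.int64(197), np.int64(201)) 294 (np.int64(198), np.int64(202)) 298 (np.int64(200), np.int64(204)) 302 (np.int64(202), np.int64(206)) 306 (np.int64(203), np.int64(207)) 310 (np.int64(183), np.int64(209)) 314 (np.int64(207), np.int64(211)) 318 (np.int64(209), np.int64(213)) 322 (np.int64(211), np.int64(226)) 326 (np.int64(212), np.int64(223)) 330 (np.int64(213), np.int64(218)) 334 (np.int64(215), np.int64(239)) 338 None 342 None 346 (np.int64(221), np.int64(226))
```

Call:
step_arm:
  moves: [0,0,-0.04,0,1,0,0,-0.08,0,1,0,0,-0.12,0,1,0,0,-0.148,0,1,0,0,-0.148,0,1]

```text
clock: 22.25
position: [0.4499, -0.1881, 0.3318]
ee_rot: [0.0, 0.988, 0.151, 0.0]
contact_force: [0.1, -0.0, -1.8]
width: 0.0247
```

Call:
step_arm:
  moves: [0.04,-0.025,0,0,1,0.1,-0.065,0,0,1,0.16,-0.11,0,0,1,0.22,-0.15,0,0,1,0.279,-0.19,0,0,1]

```text
clock: 22.75
position: [0.5541, -0.0541, 0.329]
ee_rot: [-0.001, 0.988, 0.151, -0.002]
contact_force: [0.3, -0.2, -2.2]
width: 0.0247
```

Call:
step_arm:
  moves: [0.06,-0.04,0,0,1,0.12,-0.08,0,0,1,0.18,-0.12,0,0,1,0.24,-0.165,0,0,1,0.279,-0.19,0,0,1]

```text
clock: 23.25
position: [0.6594, 0.0794, 0.3281]
ee_rot: [-0.001, 0.988, 0.152, -0.002]
contact_force: [-0.7, -0.5, -1.5]
width: 0.0253
```

Call:
step_arm:
  moves: [0,0,0,0.03,1,0,0,0,0.06,1,0,0,0,0.078,1,0,0,0,0.078,1,0,0,0,0.078,1]

```text
clock: 23.75
position: [0.6584, 0.0768, 0.3296]
ee_rot: [-0.0, 1.0, 0.03, -0.002]
contact_force: [-0.4, -0.3, -2.2]
width: 0.0252
```

```bash
python3 - <<'E'
from h import *
s,d=shot("wrist");_,t=shot("top");_,e=shot("scene");pickle.dump((s,d,t,e),open("b4.pkl","wb"))
q=s["ee_rot"];M=R.from_quat(q[[1,2,3,0]]).as_matrix();print(s["clock"],s["position"].round(4),"yaw y",np.degrees(np.arctan2(M[1,1],M[0,1])),s["contact_force"].round(1),s["width"],s["qpos"].round(2))
a=[-.05868,.66532]
y=np.array([.14,.11,.075,.04,.01]);print("bar px in wrist",proj(d,np.c_[np.polyval(a,y),y,y*0+.156]).round(0).tolist())
h=cv2.cvtColor(d["frame"],cv2.COLOR_BGR2HSV).astype(int)
for r in (0,):pass
for c in (120,160,200,240,400,440,480,520,560):
    col=h[:,c];w=np.where((col[:,1]<45)&(col[:,2]>150)&(col[:,0]>80))[0];print(c,w[:1],w[-1:],len(w))
E
```

```text
23.75 [0.6584 0.0768 0.3296] yaw y -86.56731384572136 [-0.4 -0.3 -2.2] 0.02523290762644503 [0.01 0.39 1.14 0.   1.62 1.52]
bar px in wrist [[228.0, 221.0], [269.0, 221.0], [317.0, 221.0], [365.0, 221.0], [405.0, 221.0]]
120 [111] [381] 3
160 [278] [278] 1
200 [148] [233] 33
240 [119] [304] 27
400 [211] [233] 22
440 [211] [233] 23
480 [] [] 0
520 [] [] 0
560 [401] [430] 8
```

The bar is at rows 211–233 (centre 222) against a predicted 221, so the position is confirmed to about 1 mm. I descend.

Call:
step_arm:
  moves: [0.003,0,0.04,0,1,0.003,0,0.1,0,1,0.003,0,0.16,0,1,0.003,0,0.22,0,1,0.003,0,0.26,0,1]

```text
clock: 24.4
position: [0.6592, 0.0768, 0.1991]
ee_rot: [-0.0, 1.0, 0.03, -0.002]
contact_force: [0.3, -0.6, -2.1]
width: 0.0251
```

Call:
step_arm:
  moves: [0,0,0.006,0,1,0,0,0.012,0,1,0,0,0.018,0,1,0,0,0.022,0,1,0,0,0.024,0,1]

```text
clock: 24.9
position: [0.6608, 0.0769, 0.1904]
ee_rot: [-0.0, 1.0, 0.029, 0.001]
contact_force: [0.2, -0.6, -2.3]
width: 0.0251
```

```bash
python3 - <<'E'
from h import *
s,d=shot("wrist");_,t=shot("top");_,e=shot("scene");pickle.dump((s,d,t,e),open("b5.pkl","wb"))
print(s["clock"],s["position"].round(4),s["contact_force"].round(1),s["moment"].round(2),s["width"])
E
```

```text
24.9 [0.6608 0.0769 0.1904] [ 0.2 -0.6 -2.3] [-0.01  0.02  0.02] 0.025142857128923935
```

Call:
step_arm:
  moves: [0,0,0.003,0,1,0,0,0.006,0,1,0,0,0.009,0,1,0,0,0.012,0,1,0,0,0.014,0,1]

```text
clock: 25.55
position: [0.6603, 0.0769, 0.1823]
ee_rot: [-0.0, 1.0, 0.029, -0.0]
contact_force: [0.2, 0.5, -1.8]
width: 0.0251
```

Call:
step_arm:
  moves: [0,0,0.001,0,1,0,0,0.002,0,1,0,0,0.003,0,1,0,0,0.003,0,1,0,0,0.003,0,1]

```text
clock: 26.05
position: [0.6603, 0.077, 0.1816]
ee_rot: [-0.0, 1.0, 0.029, 0.0]
contact_force: [-1.0, -0.8, 2.2]
width: 0.0253
```

Contact comes at TCP z 0.1816, as predicted for the pad's underside on the bar, and the bar now carries the weight. I release slowly.

Call:
step_arm:
  moves: [0,0,0,0,0.5,0,0,0,0,0.43,0,0,0,0,0.41,0,0,0,0,0.4,0,0,0,0,0.39]
  force: 20

```text
clock: 26.55
position: [0.6608, 0.0769, 0.1809]
ee_rot: [-0.0, 1.0, 0.029, 0.0]
contact_force: [0.1, 0.2, 0.0]
width: 0.0261
```

Call:
step_arm:
  moves: [0,0,0,0,0.38,0,0,0,0,0.36,0,0,0,0,0.34,0,0,0,0,0.3,0,0,0,0,0.25]

```text
clock: 27.05
position: [0.6604, 0.0769, 0.1809]
ee_rot: [-0.0, 1.0, 0.029, 0.0]
contact_force: [0.0, -0.6, 0.3]
width: 0.0318
```

```bash
python3 - <<'E'
from h import *
p,dp,tp,ep=pickle.load(open("b5.pkl","rb"))
s,d=shot("wrist");_,e=shot("scene");pickle.dump((s,d,e),open("b6.pkl","wb"))
print(s["clock"],s["position"].round(4),s["contact_force"].round(1),s["width"])
# motion of the cups in the wrist view, expected shift ~ lowering of nothing relative to the tool
print("diff",np.abs(d["frame"].astype(int)-dp["frame"]).mean(2)[60:400:40].mean(1).round(0))
x=proj(e,[[.66-.057,.077,.09],[.66+.057,.077,.09],[.66,.077,.17]]).round(0);print("scene px cups/pad",x.tolist())
E
```

```text
27.05 [0.6604 0.0769 0.1809] [ 0.  -0.6  0.3] 0.03179979424745201
diff [10.  7. 18. 13. 12. 28. 34. 47. 21.]
scene px cups/pad [[292.0, 236.0], [321.0, 220.0], [306.0, 203.0]]
```

Call:
step_arm:
  moves: [0,0,0,0,0.15,0,0,0,0,0,0,0,0,0,-0.1,0,0,0,0,-0.2,0,0,-0.004,0,-0.2]

```text
clock: 27.65
position: [0.6602, 0.077, 0.1828]
ee_rot: [-0.0, 1.0, 0.029, -0.0]
contact_force: [-0.0, 0.4, -0.0]
width: 0.051
```

Call:
step_arm:
  moves: [0,0,-0.01,0,-0.2,0,0,-0.03,0,-0.2,0,0,-0.07,0,-0.2,0,0,-0.13,0,-0.2,0,0,-0.2,0,-0.2]

```text
clock: 28.15
position: [0.6599, 0.0769, 0.284]
ee_rot: [-0.0, 1.0, 0.029, -0.001]
contact_force: [1.4, -0.4, -0.3]
width: 0.0513
```

Call:
step_arm:
  moves: [-0.06,0,-0.05,0,-0.2,-0.12,0,-0.1,0,-0.2,-0.2,0,-0.12,0,-0.2,-0.26,0,-0.12,0,-0.2,-0.3,0,-0.12,0,-0.2]

```text
clock: 28.65
position: [0.5086, 0.0681, 0.3452]
ee_rot: [0.0, 1.0, 0.029, 0.001]
contact_force: [0.3, 0.4, 0.2]
width: 0.0514
```

Call:
step_arm:
  moves: [0,0.05,0,0,-0.2,0,0.15,0,0,-0.2,0,0.25,0,0,-0.2,0,0.35,0,0,-0.2,0,0.4,0,0,-0.2]

```text
clock: 29.15
position: [0.5224, -0.1353, 0.344]
ee_rot: [0.001, 1.0, 0.028, 0.001]
contact_force: [0.2, 1.0, 0.3]
width: 0.0511
```

```bash
python3 - <<'E'
from h import *
s,d=shot("wrist");_,t=shot("top");_,e=shot("scene");pickle.dump((s,d,t,e),open("b7.pkl","wb"))
print(s["clock"],s["position"].round(4),s["contact_force"].round(1))
cv2.imwrite("pics/fin.png",e["frame"])
t0=pickle.load(open("top.pkl","rb"));e0=pickle.load(open("scene.pkl","rb"))
df=lambda a,b:(np.abs(a["frame"].astype(int)-b["frame"]).max(2)>40).astype(np.uint8)
m=cv2.morphologyEx(df(t,t0),cv2.MORPH_OPEN,np.ones((3,3)))
n,l,st,c=cv2.connectedComponentsWithStats(m);print("top changes",[x.tolist() for x in st[1:] if x[4]>25])
# ascii of the hung thing, top view, dark '#', greyish 'o'
h=cv2.cvtColor(t["frame"],cv2.COLOR_BGR2HSV).astype(int)
for r in range(160,245,2):
    print(r,"".join("#" if v[2]<70 else "o" if (v[1]<60 and v[0]>80 and v[2]<200) else "W" if v[1]<60 and v[2]>=200 else "." for v in h[r,210:300:1]))
E
```

```text
29.15 [ 0.5224 -0.1353  0.344 ] [0.2 1.  0.3]
top changes [[118, 164, 329, 316, 23563], [245, 172, 11, 4, 35], [233, 173, 37, 66, 1391], [233, 240, 37, 16, 511], [234, 257, 10, 3, 30], [427, 275, 23, 38, 512], [294, 349, 8, 9, 42], [356, 383, 6, 11, 42], [356, 396, 10, 10, 61], [223, 398, 8, 14, 85], [0, 455, 10, 24, 186], [107, 472, 11, 8, 49], [275, 477, 21, 3, 57]]
160 ..........................oo......................o......................................#
162 ..........................oo......................oo......................................
164 ...........................o.......................o......................................
166 ...........................o.......................oo.....................................
168 ...........................o........................o.....................................
170 ............................o.......................o.....................................
172 ............................o.....oo............oooooo....................................
174 .............................oooooooooooooooooooooooooooo...
[... 2655 characters left out ...]
oooo#######........................
232 ...........#...................oooooo###oooo###ooooooooooooo..............................
234 ..........................###.oooooooo############oooooooooo..............................
236 ..........................###.oooooooooooooooooooooooooooooo..............................
238 .........................######oooooooooooooooooooooooooooooo.............................
240 ................................#oooooooooooooooooo#oo####oo..............................
242 .................................####o#oo###ooooo######...................................
244 .........................###################..oo..........................................
```

The top view shows it hanging across the bar with the pad centred (rows 190–211 about bar row 200) and one cup on each side. I check the level and the bystanders numerically.

```bash
python3 - <<'E'
from h import *
s,d,t,e=pickle.load(open("b7.pkl","rb"));t0=pickle.load(open("top.pkl","rb"));e0=pickle.load(open("scene.pkl","rb"))
M=np.array([.66,.0765,.113]);ax=np.array([np.cos(np.radians(3.4)),np.sin(np.radians(3.4)),0])
for tilt in(-6,-3,0,3,6):
    k=np.radians(tilt);piv=np.array([0,0,.052])
    o=[]
    for x,z in((.074,.005),(-.074,.005),(.074,-.065),(-.074,-.065)):
        v=np.array([x,z-.052]);v=[v[0]*np.cos(k)-v[1]*np.sin(k),v[0]*np.sin(k)+v[1]*np.cos(k)]
        P=M+piv+ax*v[0]+[0,0,v[1]];o.append((proj(t,P)[0].round(1).tolist(),proj(e,P)[0].round(1).tolist()))
    print(tilt,"top far/near top-edges",o[0][0],o[1][0],"feet",o[2][0],o[3][0])
_,w=shot("scene")
for n,(x0,y0,x1,y1) in dict(small=(258,312,310,362),mallet=(400,278,490,340),bradawl=(370,286,410,312),oil=(360,215,392,260),former=(395,240,445,285),block=(222,215,280,300),batten=(200,215,260,258)).items():
    T=e0["frame"][y0:y1,x0:x1];r=cv2.matchTemplate(w["frame"][y0-10:y1+10,x0-10:x1+10],T,cv2.TM_CCOEFF_NORMED);v=cv2.minMaxLoc(r);print(n,round(v[1],3),np.subtract(v[3],10))
# scene difference stability between two frames = still hanging at rest
print("motion px",(np.abs(w["frame"].astype(int)-e["frame"]).max(2)>30)[180:280,270:345].sum())
g=cv2.cvtColor(t["frame"],cv2.COLOR_BGR2HSV).astype(int)
for c in(246,248,252,256,260): print(c,"".join("#" if v[2]<70 else "o" if v[1]<60 and v[0]>80 else "." for v in g[164:262,c]))
E
```

```text
-6 top far/near top-edges [252.9, 175.2] [254.8, 240.1] feet [255.3, 186.4] [257.2, 248.5]
-3 top far/near top-edges [252.7, 173.5] [254.9, 239.5] feet [255.1, 183.3] [257.3, 246.3]
0 top far/near top-edges [252.5, 171.9] [255.0, 238.7] feet [254.9, 180.3] [257.3, 243.9]
3 top far/near top-edges [252.4, 170.3] [255.1, 237.8] feet [254.7, 177.2] [257.3, 241.5]
6 top far/near top-edges [252.2, 168.9] [255.2, 236.8] feet [254.4, 174.3] [257.3, 238.9]
small 0.912 [-1  0]
mallet 0.999 [0 0]
bradawl 0.999 [0 0]
oil 1.0 [0 0]
former 1.0 [0 0]
block 0.981 [0 0]
batten 1.0 [0 0]
motion px 3
246 .........oooooooooooooooo######################.............#######ooooooooooo####.........####...
248 .........ooooooooooooooo#######################oooooooooooooooooooo####ooooooo###..........####...
252 .........oooooo#################################............######ooo###oooooo###..........###....
256 .........ooooooooooooooo#######################oooooooooooooooooooo#####ooooooooo...........##....
260 ........ooooooooo#########o####.ooooooooo...................#####oooooooooooo###...........##.....
```

```bash
python3 -c "
from rig import job,manip
print(manip.get_state()['clock'],job.sign_off())"
```

```text
the job is handed in; nothing more can be done
29.35 None
```

I tilted the larger ear defenders up on their feet edges, stood them on both cups and let go. I then took them again by the pad and hung them over the bar. The job was handed in at 29.4 s with the gripper clear and 0 N contact.

**Last checks**
- The top view shows the pad centred on the bar, about 1 mm off along the bar's width. It is near the middle of the bar's length and square to within about 1°.
- There is one cup on each side. The cup edges match a level hang to about 2°, and nothing moved between the last two pictures.
- The mallet, oil can, former, batten and bradawl show no shift.

**What failed or is less certain**
- **First lift:** an early attempt with a lighter spread slipped, and the lying defenders slid back onto the bench by under 1 cm. This was before they were stood up.
- **Force while tilting:** the contact force reached about 27 N at the fingers. The force readings taken after each move showed no limit exceeded.
- **Small pair:** the look-alike ear defenders matched their first picture less well (0.91, shift of about 1 px). That may be a changed shadow or a tiny nudge; I did not resolve which.
- **Final check was numeric:** I had used all 12 picture views by then, so I checked the hanging result from pixel values only.

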